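# Gauge a spool axle in the hole plate

### The arm

A 6-joint arm with a two-finger parallel gripper is mounted at the origin on the work surface. World frame = base frame: x ahead of the robot, y to its left, z up, the work surface at z = 0. Lengths are in m, angles in degrees, forces in N, time in s.
With the tool pointing down it reaches from about 0.425 to 0.95 m from the base axis. Payload 14.7 kg.
Tool frame: the origin (TCP) lies at the very end of the fingers, on their centre line; the grasp point (between the pads) lies arm.grip_point_offset behind it (arm.grip_point_offset is the distance from the TCP to the grasp point, in m); z points along the fingers, y is the line along which they close (so a half turn about z gives the same grasp; the last joint's range is limited). The gripper opens to 85 mm and grips with 20 to 120 N. Pads are 22 mm wide; open, the fingers measure 114 mm over their backs; the gripper's body (76 mm by 85 mm) begins 54 mm behind the grasp point. The pads swing forward as they close: fully open they stand 13 mm farther back than shut.
Start: joints at [-67.586, 27.513, 91.461, -0, 61.026, -2.67], TCP at [0.276, -0.589, 0.231] pointing down, gripper open.
Joint ranges: [-157.49, 157.49], [-46.99, 117.5], [13.45, 153.17], [-89.5, 269.5], [5.16, 153.95], [-167.48, 167.48]. Speed limits (degrees/s): [108.29, 108.29, 136.94, 172.46, 172.46, 172.46].

### API

Orientations are given as a 3x3 rotation matrix whose columns are the frame's x, y, z axes.
In Python, from workcell import readout, eyes, arm gives the robot as it stands. The module is installed in compiled form; this text tells all that it offers.
- The arm moves only by the tool move_arm, never from a script. Its arguments are lists of equal length, an entry for each row: "fingers": the opening in per cent of the stroke, from 0 (shut) to 100 (fully open); "slide": the shift along the tool's x, y, z in units of 400 mm (1.0 is 400 mm), a list of three; "turn": the turn, a rotation vector about the tool's x, y, z in units of pi rad (1.0 is pi rad), a list of three. In form: {"fingers": [fingers, ...], "slide": [[dx, dy, dz], ...], "turn": [[wx, wy, wz], ...]}. A call has exactly 5 rows; each row is the pose to reach, as a shift and turn from the pose commanded when the call began, along the tool's axes at that moment, turning the shorter way round; what a row does not reach only later rows make up. A row lasts 1/12 s, in which the tool goes at most 41.7 mm and 7.16 degrees, less where a joint would pass 70% of its speed; a pose out of reach is approached as far as the arm can. A call with a number of a shift or a turn outside -1 to 1 is refused whole. A call with a gripper value outside its range is refused whole. The fingers move at their own pace and stop on an object; the grip force is fixed at half the most. Time passes only in rows, so rows that repeat a pose let the fingers close, or fill a call up. It gives the time, the measured TCP pose, the force, the opening and the grip force at its end, in the units of the state.
- readout.state(): the state, without advancing time (a new reading comes with each control period).
- eyes.read_camera(name): name is "scene" or "top" or "wrist"; returns (picture, depth): 384x512x3 uint8, blue, green, red; 384x512 float32, m along the optical axis (not along the pixel's ray), 0 where there is no reading.
- eyes.camera_info(name): a dict with "vertical_fov" (degrees; the focal length in pixels is half the picture's height over the tangent of half this angle, whatever the lens; pixels are square), "cx", "cy" (the principal point, pixels), "rvec" (rotation vector, rad) and "tvec" (3), from world to camera coordinates, as OpenCV has them. Camera axes: x right, y down, z forward; pixel columns grow to the right and rows downward; lengths in m; the calibration is good to about 2 mm. A picture is of the moment at which its call begins: read the wrist's pose just before it. camera_info takes no time and is no camera call; for the wrist camera it gives the pose at the moment of the call.
- arm.job_done(): hands the job in; it is judged then, once.
The state is a dict: "time_s": time; "q": joint angles; "joint_velocities": joint speeds; "joint_efforts": joint torques, N m; "position": TCP position; "tool_rot": TCP orientation; "force": force on the tool from outside, world axes, zero at the start; "wrist_torque": the same for the moment, N m; "width": finger opening in m; "grasp_force": force on a finger pad.
Only numpy, scipy, OpenCV 4.12 (cv2) and the standard library are available. Lean on these libraries where they do the work, as an engineer would, in place of code of your own. Each camera call takes 0.05 s, during which the arm holds its last target. There are 200 camera calls.

### The job

Take the spool axle out of the single stand and try its shaft gently in the holes of the hole gauge, one after another from the narrow end, feeling for each hole and never forcing it, until you come to the first that it passes through cleanly. Leave it there, let go, pushed down until its flange lies flat on the plate. Leave the two axles in the double rack, the glue stick and the blue test piece as they are.

Things in the scene. Friction and masses are not known exactly. Their poses are not given: they have to be found in the camera images.
- gauge: Hole gauge: white plastic frame, fixed, with a bare aluminium plate 60 x 176 x 12 mm with a row of four sharp-edged round holes; top (highest part) 75 mm above the table, free below down to 6 mm; sprung in height (see plate_sink). Origin: centre of the underside; y along the row, from the narrowest hole to the widest. The plate has play in the frame: it sits, stiffly (8 N), up to 4 mm off its middle along y.
- gauge_hole0 (a point): Nominal centre of the mouth of gauge hole 0, on the plate's top: 12.2 mm across, straight, 12 mm deep, open below; holes are 40 mm apart. The point belongs to the frame: through the plate's play all true holes lie together up to 4 mm off along the row (gauge y), none across it.
- gauge_hole1 (a point): Nominal centre of the mouth of gauge hole 1, on the plate's top: 15.2 mm across, straight, 12 mm deep, open below; holes are 40 mm apart. The point belongs to the frame: through the plate's play all true holes lie together up to 4 mm off along the row (gauge y), none across it.
- gauge_hole2 (a point): Nominal centre of the mouth of gauge hole 2, on the plate's top: 18.2 mm across, straight, 12 mm deep, open below; holes are 40 mm apart. The point belongs to the frame: through the plate's play all true holes lie together up to 4 mm off along the row (gauge y), none across it.
- gauge_hole3 (a point): Nominal centre of the mouth of gauge hole 3, on the plate's top: 21.2 mm across, straight, 12 mm deep, open below; holes are 40 mm apart. The point belongs to the frame: through the plate's play all true holes lie together up to 4 mm off along the row (gauge y), none across it.
- plate_sink (a joint): How far the gauge's plate is pressed down on its springs, in m, 0 when free (its top at 75 mm), stop at 0.006. It yields beyond a push of 3.5 N, then 4 N per mm (0.004 m is about 20 N): more than 4 mm down is forcing it. It springs back when let go.
- stand_top (a point): Centre of the top of the single stand: black plastic block 56 x 56 mm, 32 mm high, fixed, with one round pocket 23.5 mm wide and 24 mm deep, in which the axle to be gauged stands.
- axle_a_mid (a point): Grey plastic spool axle, 60 g, upright, 100 mm: shaft 55 mm (foot bevelled 1 mm over 2 mm), flange 34 mm wide, 4 mm thick, square grip 24 x 24 x 41 mm on top. Point: on its axis, 50 mm above the foot; z up its axis, x, y square to the grip. Shafts differ, between 11 and 21 mm thick, not told. One axle is in the single stand, two in the black double rack 56 x 112 x 32 mm.
- axle_b_mid (a point): Grey plastic spool axle, 60 g, upright, 100 mm: shaft 55 mm (foot bevelled 1 mm over 2 mm), flange 34 mm wide, 4 mm thick, square grip 24 x 24 x 41 mm on top. Point: on its axis, 50 mm above the foot; z up its axis, x, y square to the grip. Shafts differ, between 11 and 21 mm thick, not told. One axle is in the single stand, two in the black double rack 56 x 112 x 32 mm.
- axle_c_mid (a point): Grey plastic spool axle, 60 g, upright, 100 mm: shaft 55 mm (foot bevelled 1 mm over 2 mm), flange 34 mm wide, 4 mm thick, square grip 24 x 24 x 41 mm on top. Point: on its axis, 50 mm above the foot; z up its axis, x, y square to the grip. Shafts differ, between 11 and 21 mm thick, not told. One axle is in the single stand, two in the black double rack 56 x 112 x 32 mm.
- glue_center (a point): A bystander: loose upright glue stick, 30 mm wide and 85 mm high; the point is at half its height.
- cone_center (a point): A bystander: loose printed blue test piece, waisted and round, 48 mm wide and 62 mm high; the point is at half its height.
Things that resemble listed ones, but are neither listed nor needed, are in the scene too. What is shaped like the part that bears axle_a_mid but yellow is not meant. What is shaped like the part that bears axle_c_mid but green is not meant.

How it is judged:
By the outcome, as a careful person would: the job done as asked, in the order asked, and still so for the second after the job is handed in, with the robot touching nothing.
It also fails if it takes over 70 s, if anything falls off the work surface, if the arm or the gripper's body presses on something with over 40 N, if the wrist force passes 120 N, or if a joint passes its speed limit or range.

## Working session

There is one attempt and no reset: what is moved stays moved. The work goes in short steps, Python scripts to look and compute and a tool call to move; the robot and the scene stay as the last step left them, time stands still between calls to the robot, and variables do not carry over. Pictures are saved under pics/ and viewed, at most 10 in all, crops included, and the job is handed in when it is done.

Besides the shell and the picture viewer there is one more tool, called after "Emit:" as name(argument=value, ...) on one line, values as JSON. move_arm: Moves the arm, as the interface text tells. Shifts and turns lie within -1 to 1; 1 stands for 400 mm of shift or pi rad of turn. Its arguments: {"type":"object","properties":{"fingers":{"type":"array"},"slide":{"type":"array"},"turn":{"type":"array"}},"required":["fingers","slide","turn"]}

```bash
mkdir -p pics; cat > h.py <<'E'
import numpy as np, cv2
from workcell import readout, eyes, arm
def cam(n):
    i=eyes.camera_info(n); p,d=eyes.read_camera(n)
    f=p.shape[0]/2/np.tan(np.radians(i["vertical_fov"])/2)
    R=cv2.Rodrigues(np.array(i["rvec"],float))[0]; t=np.array(i["tvec"],float).ravel()
    return p,d,(f,i["cx"],i["cy"],R,t),i
def ray(c,u,v):
    f,cx,cy,R,t=c; return -R.T@t, R.T@np.array([(u-cx)/f,(v-cy)/f,1])
def onz(c,u,v,z):
    o,r=ray(c,u,v); return o+r*(z-o[2])/r[2]
def dep(c,u,v,d):
    o,r=ray(c,u,v); return o+r*d
def proj(c,P):
    f,cx,cy,R,t=c; q=R@np.asarray(P)+t; return q[0]/q[2]*f+cx,q[1]/q[2]*f+cy
def cloud(c,d):
    f,cx,cy,R,t=c; v,u=np.indices(d.shape)
    return (np.stack([(u-cx)/f*d,(v-cy)/f*d,d],-1)-t)@R
E
python3 - <<'E'
from h import *
s=readout.state(); print(s)
for n in("scene","top"):
    p,d,c,i=cam(n); print(n,i); cv2.imwrite(f"pics/{n}.png",p); np.savez(n,p=p,d=d)
a=cv2.imread("pics/scene.png");b=cv2.imread("pics/top.png")
print([x for x in dir(arm) if x[0]!='_'],arm.grip_point_offset)
E
```

```text
{'time_s': 0.0, 'q': array([-6.75869460e+01,  2.75476982e+01,  9.14963707e+01,  2.68191575e-03,
        6.10257203e+01, -2.66828188e+00]), 'joint_velocities': array([ 0.02873246,  0.03527541,  0.0473741 , -0.03976062,  0.04386027,
        0.04911308]), 'joint_efforts': array([-1.27469484e-03, -9.50629592e+01, -4.30181551e+01, -2.06446330e-04,
        1.26420063e-02, -3.29765032e-05]), 'position': array([ 0.27542243, -0.58828414,  0.23067977]), 'tool_rot': array([[ 9.05716577e-01,  4.23883592e-01, -4.26563348e-04],
       [ 4.23883796e-01, -9.05715863e-01,  1.14165144e-03],
       [ 9.75821243e-05, -1.21482593e-03, -9.99999257e-01]]), 'force': array([ 0.19266009, -0.19189887, -0.79103672]), 'wrist_torque': array([-0.01486523, -0.00022731,  0.03294245]), 'grasp_force': 0.0, 'width': 0.0855834835951595}
scene {'vertical_fov': 53.71726339457051, 'cx': 258.86743258894984, 'cy': 195.8232987419903, 'rvec': array([ 0.80034183,  2.78492867, -0.7661423 ]), 'tvec': array([ 0.47264954, -0.17841988,  0.90299739])}
top {'vertical_fov': 57.52597909213508, 'cx': 249.4284115977366, 'cy': 188.39495304313238, 'rvec': array([ 2.13533255, -2.13043703,  0.1222451 ]), 'tvec': array([-0.03603025,  0.57421028,  0.8445117 ])}
['MotionError', 'grip_point_offset', 'job_done'] 0.0187
```

View pics/scene.png

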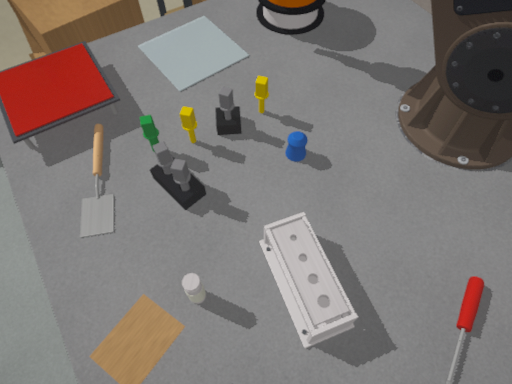

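View pics/top.png

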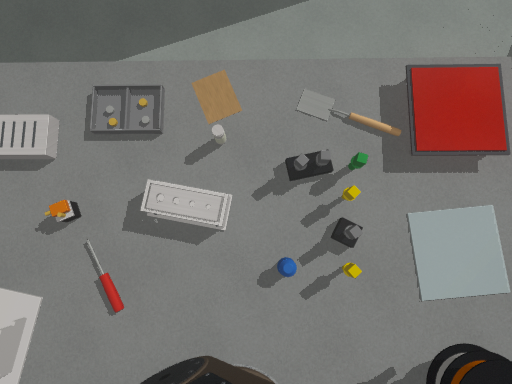

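Scene view: candidates for the target are the grey axle in the small black block (scene 228,105; top 350,232), two grey axles in the long black rack (top 302,162 and 324,157), and the yellow (352,192; 352,270) and green (360,160) decoys. The grey one in the single square block fits. The gauge is at top (187,203), with the wider holes on the left. The crop below is to confirm this.

```bash
python3 - <<'E'
from h import *
s={}
for n in("scene","top"):
    i=eyes.camera_info(n); z=np.load(n+".npz");f=192/np.tan(np.radians(i["vertical_fov"])/2)
    s[n]=(z["p"],z["d"],(f,i["cx"],i["cy"],cv2.Rodrigues(i["rvec"])[0],i["tvec"].ravel()))
p,d,c=s["top"]; W=cloud(c,d)
def box(m,nm,x):
    pts=W[m][:,:2].astype(np.float32); r=cv2.minAreaRect(pts*1000); print(nm,len(pts),np.round(r[0],1),np.round(r[1],1),round(r[2],1),np.median(W[m][:,2]).round(4))
print("table z",np.median(W[320:340,150:250,2]))
R=np.zeros(d.shape,bool);R[200:260,325:345+30]=1
hsv=cv2.cvtColor(p,cv2.COLOR_BGR2HSV); grey=hsv[...,1]<60
box(R&(abs(W[...,2]-.032)<.004)&(hsv[...,2]<70),"stand",0)
for lo,hi in((.06,.09),(.085,.12)):
  m=R&(W[...,2]>lo)&(W[...,2]<hi)&grey; box(m,"axle z%.3f"%lo,0)
print("axle max",W[R&grey][:,2].max())
R[:]=0;R[165:240,130:245]=1
box(R&(W[...,2]>.06),"gauge",0)
for lo in (.05,.06,.065,.07,.075,.08): print(lo,(R&(W[...,2]>lo)&(W[...,2]<lo+.005)).sum())
box(R&(abs(W[...,2]-.075)<.006),"g75",0)
a=cv2.resize(p[140:290,270:390],None,fx=3.3,fy=4,interpolation=2)
a=cv2.resize(p[150:280,275:385],None,fx=4,fy=4,interpolation=2); b=cv2.resize(p[170:240,135:240],None,fx=3.4,fy=3.4,interpolation=2)
o=np.zeros((520,800,3),np.uint8);o[:,:440]=a;o[:238,443:443+357]=b;
q=s["scene"][0][75:150,195:285];q=cv2.resize(q,None,fx=3.5,fy=3.5);o[245:245+q.shape[0],443:443+q.shape[1]]=q
cv2.imwrite("pics/crop.png",o)
E
```

```text
table z 0.000519467555846408
stand 310 [ 465.8 -279.2] [55.7 56.3] 63.3 0.0321
axle z0.060 65 [ 467.3 -271. ] [16.6 32.2] 80.6 0.0683
axle z0.085 142 [ 465.7 -279.1] [24.1 24.5] 37.0 0.1075
axle max 0.916770163708206
gauge 2505 [524.6  76.9] [303.7  87.7] 76.8 0.0742
0.05 40
0.06 58
0.065 310
0.07 1204
0.075 888
0.08 1
g75 2222 [536.2 124.7] [204.   78.9] 79.4 0.0745
```

View pics/crop.png

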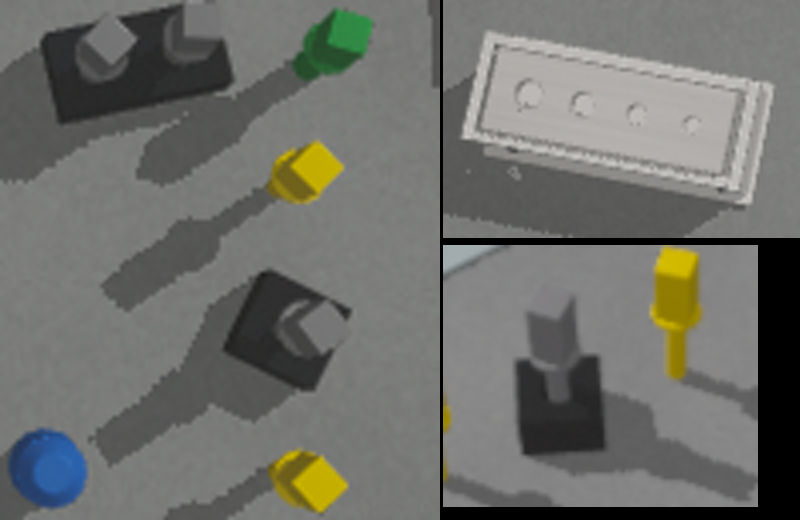

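The crop confirms it: the grey axle stands in the square block (crop 310,325). The yellow and green ones are decoys, and the two-axle rack stays untouched. Gauge holes run narrow at the right to wide at the left (crop 692,123 → 528,93). Moving over the stand.

Emit:
move_arm(fingers=[70, 70, 70, 70, 70], slide=[[0.757, -0.499, 0], [0.757, -0.499, 0], [0.757, -0.499, 0], [0.757, -0.499, 0], [0.757, -0.499, 0]], turn=[[0, 0, -0.0667], [0, 0, -0.0667], [0, 0, -0.0667], [0, 0, -0.0667], [0, 0, -0.0667]])

```text
time_s: 0.52
position: [0.3849, -0.4093, 0.2311]
tool_rot: [[0.798, 0.603, -0.0], [0.603, -0.798, 0.0], [0.0, -0.0, -1.0]]
force: [0.2, -0.1, 0.3]
width: 0.0598
grasp_force: 0.0
```

```bash
cat >> h.py <<'E'
def go(P,ang,s=None):
    "slide/turn numbers to TCP P, tool y at world angle ang (deg), pointing down"
    from scipy.spatial.transform import Rotation as Ro
    s=s or readout.state(); R=np.array(s["tool_rot"]); a=np.radians(ang)
    y=np.array([np.cos(a),np.sin(a),0]); z=np.array([0,0,-1.]); T=np.stack([np.cross(y,z),y,z],1)
    dl=R.T@(np.array(P)-s["position"])
    print("t",round(s["time_s"],2),"pos",np.round(s["position"],4),"F",np.round(s["force"],1),"w",round(s["width"],4),"yang",np.degrees(np.arctan2(R[1,1],R[0,1])).round(1))
    print("slide",np.round(dl/.4,4),"mm",np.round(dl*1000,1),"turn",np.round(Ro.from_matrix(R.T@T).as_rotvec()/np.pi,4))
E
python3 -c "
from h import *
go([.466,-.279,.2],-53)"
```

```text
t 0.52 pos [ 0.3849 -0.4093  0.2311] F [ 0.2 -0.1  0.3] w 0.0598 yang -52.9
slide [ 0.3581 -0.1376  0.0777] mm [143.2 -55.1  31.1] turn [-0.0002 -0.      0.0003]
```

Emit:
move_arm(fingers=[70, 70, 70, 70, 70], slide=[[0.358, -0.138, 0.0], [0.358, -0.138, 0.03], [0.358, -0.138, 0.06], [0.358, -0.138, 0.078], [0.358, -0.138, 0.078]], turn=[[0, 0, 0], [0, 0, 0], [0, 0, 0], [0, 0, 0], [0, 0, 0]])

```text
time_s: 0.93
position: [0.4664, -0.2756, 0.1978]
tool_rot: [[0.796, 0.606, -0.002], [0.606, -0.796, 0.003], [-0.0, -0.004, -1.0]]
force: [-0.5, 0.9, -0.8]
width: 0.0598
grasp_force: 0.0
```

```bash
cat >> h.py <<'E'
def rect(m,W,nm):
    pts=W[m][:,:2]; r=cv2.minAreaRect((pts*1000).astype(np.float32)); print(nm,len(pts),np.round(r[0],1),np.round(r[1],1),round(r[2],1),"z",np.median(W[m][:,2]).round(4))
E
python3 - <<'E'
from h import *
p,d,c,i=cam("wrist"); W=cloud(c,d); cv2.imwrite("pics/w1.png",p); np.savez("w1",p=p,d=d)
print("cam at",np.round(-c[3].T@c[4],3),"axis",np.round(c[3][2],3))
near=np.hypot(W[...,0]-.466,W[...,1]+.279)<.06
m=near&(abs(W[...,2]-.108)<.003)&(d>0); rect(m,W,"grip top")
m=near&(abs(W[...,2]-.032)<.002); rect(m,W,"stand")
go([.466,-.279,.073],-53)
E
```

```text
cam at [ 0.524 -0.233  0.342] axis [-0.228 -0.169 -0.959]
grip top 751 [ 467.8 -279.1] [23.7 23.4] 37.2 z 0.1093
stand 1213 [ 467.2 -279.6] [56.3 56. ] 62.9 z 0.0333
t 0.98 pos [ 0.4658 -0.2777  0.1987] F [-0.8 -0.1  0.7] w 0.0599 yang -52.7
slide [-0.0013  0.0037  0.3142] mm [ -0.5   1.5 125.7] turn [-0.0009  0.0002  0.0017]
```

View pics/w1.png

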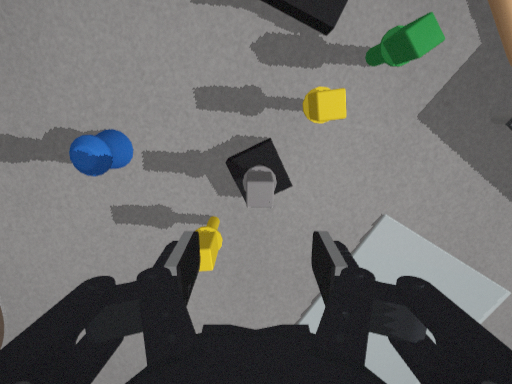

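The wrist view shows the grey axle in its block (260,185), aligned with the fingers; the yellow decoy (208,245) lies clear of the left finger. Descending and closing.

Emit:
move_arm(fingers=[70, 70, 70, 70, 70], slide=[[0, 0.003, 0.09], [0, 0.003, 0.18], [0, 0.003, 0.25], [0, 0.003, 0.312], [0, 0.003, 0.312]], turn=[[0, 0, 0.0], [0, 0, 0], [0, 0, 0], [0, 0, 0], [0, 0, 0]])

```text
time_s: 1.4
position: [0.4636, -0.281, 0.0715]
tool_rot: [[0.798, 0.602, -0.005], [0.602, -0.798, 0.003], [-0.002, -0.006, -1.0]]
force: [-1.7, 0.4, -1.0]
width: 0.0597
grasp_force: 0.0
```

```bash
python3 - <<'E'
from h import *
go([.4667,-.2791,.073],-53)
E
```

```text
t 1.4 pos [ 0.4636 -0.281   0.0715] F [-1.7  0.4 -1. ] w 0.0597 yang -53.0
slide [ 0.009   0.0008 -0.0038] mm [ 3.6  0.3 -1.5] turn [-0.0018  0.0007  0.0003]
```

Emit:
move_arm(fingers=[70, 70, 70, 70, 70], slide=[[0, 0, 0], [0, 0, 0], [0, 0, 0], [0, 0, 0], [0, 0, 0]], turn=[[0, 0, 0], [0, 0, 0], [0, 0, 0], [0, 0, 0], [0, 0, 0]])

```text
time_s: 1.82
position: [0.4668, -0.2822, 0.0765]
tool_rot: [[0.798, 0.603, 0.002], [0.603, -0.798, -0.001], [0.001, 0.002, -1.0]]
force: [0.8, 0.1, -0.5]
width: 0.0602
grasp_force: 0.0
```

```bash
python3 - <<'E'
from h import *
go([.4667,-.2791,.073],-53)
E
```

```text
t 1.82 pos [ 0.4668 -0.2822  0.0765] F [ 0.8  0.1 -0.5] w 0.0602 yang -52.9
slide [ 0.0045 -0.0062  0.0088] mm [ 1.8 -2.5  3.5] turn [ 0.0006 -0.0002  0.0005]
```

Emit:
move_arm(fingers=[70, 70, 0, 0, 0], slide=[[0.004, -0.006, 0.006], [0.004, -0.006, 0.006], [0.004, -0.006, 0.006], [0.004, -0.006, 0.006], [0.004, -0.006, 0.006]], turn=[[0, 0, 0], [0, 0, 0], [0, 0, 0], [0, 0, 0], [0, 0, 0]])

```text
time_s: 2.23
position: [0.466, -0.2787, 0.0729]
tool_rot: [[0.798, 0.603, -0.0], [0.603, -0.798, 0.0], [-0.0, -0.0, -1.0]]
force: [-1.1, 1.2, 2.0]
width: 0.0239
grasp_force: 3.1
```

Emit:
move_arm(fingers=[0, 0, 0, 0, 0], slide=[[0, 0, 0], [0, 0, 0], [0, 0, 0], [0, 0, 0], [0, 0, 0]], turn=[[0, 0, 0], [0, 0, 0], [0, 0, 0], [0, 0, 0], [0, 0, 0]])

```text
time_s: 2.65
position: [0.4661, -0.2788, 0.073]
tool_rot: [[0.798, 0.603, 0.0], [0.603, -0.798, -0.0], [0.0, 0.0, -1.0]]
force: [-0.5, 0.9, 5.4]
width: 0.0233
grasp_force: 58.5
```

```bash
python3 - <<'E'
from h import *
go([.4667,-.2791,.073],-53); print(readout.state()["grasp_force"])
p,d,c,i=cam("wrist"); W=cloud(c,d); cv2.imwrite("pics/w2.png",p)
go([.4667,-.2791,.073],-53)
E
```

```text
t 2.65 pos [ 0.4661 -0.2788  0.073 ] F [-0.5  0.9  5.4] w 0.0233 yang -52.9
slide [0.0008 0.0015 0.0001] mm [0.3 0.6 0. ] turn [ 0.0001 -0.      0.0005]
58.52259278297424
t 2.7 pos [ 0.4661 -0.2788  0.073 ] F [-0.9  0.4  4.8] w 0.0234 yang -52.9
slide [0.0009 0.0014 0.    ] mm [0.3 0.6 0. ] turn [ 0.0001 -0.      0.0005]
```

Emit:
move_arm(fingers=[0, 0, 0, 0, 0], slide=[[0, 0, -0.05], [0, 0, -0.12], [0, 0, -0.19], [0, 0, -0.25], [0, 0, -0.25]], turn=[[0, 0, 0], [0, 0, 0], [0, 0, 0], [0, 0, 0], [0, 0, 0]])

```text
time_s: 3.12
position: [0.4679, -0.2801, 0.177]
tool_rot: [[0.798, 0.603, 0.005], [0.603, -0.798, -0.003], [0.002, 0.006, -1.0]]
force: [1.1, -1.3, -0.1]
width: 0.0237
grasp_force: 58.9
```

```bash
python3 - <<'E'
from h import *
p,d,c,i=cam("wrist"); cv2.imwrite("pics/w3.png",p); np.savez("w3",p=p,d=d)
go([.53,.125,.175],-10.5); print(readout.state()["grasp_force"])
z=np.load("top.npz"); i=eyes.camera_info("top"); f=192/np.tan(np.radians(i["vertical_fov"])/2)
c=(f,i["cx"],i["cy"],cv2.Rodrigues(i["rvec"])[0],i["tvec"].ravel())
for u,v in((692,123),(637,113),(582,104),(528,93)): print(np.round(onz(c,135+(u-443)/3.4,170+v/3.4,.075)*1000,1))
E
```

```text
t 3.17 pos [ 0.4672 -0.2796  0.175 ] F [ 0.   0.4 -1.8] w 0.0235 yang -52.9
slide [ 0.7353 -0.7121 -0.0018] mm [ 294.1 -284.9   -0.7] turn [ 1.400e-03  1.000e-04 -2.356e-01]
58.94020736217499
[525.8  63.9  75. ]
[532.9 103.6  75. ]
[539.3 143.3  75. ]
[547.2 182.7  75. ]
```

View pics/w3.png

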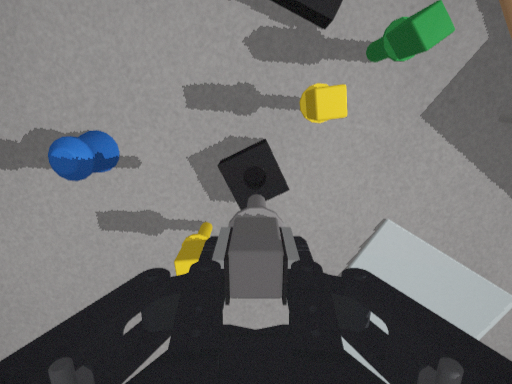

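The axle is held; the stand pocket at (255,175) is empty, and the shaft foot is at (257,203). Moving over hole 0.

Emit:
move_arm(fingers=[0, 0, 0, 0, 0], slide=[[0.636, -0.598, 0], [0.636, -0.598, 0], [0.636, -0.598, 0], [0.636, -0.598, 0], [0.636, -0.598, 0]], turn=[[0, 0, -0.2356], [0, 0, -0.2356], [0, 0, -0.2356], [0, 0, -0.2356], [0, 0, -0.2356]])

```text
time_s: 3.58
position: [0.5002, -0.0715, 0.1718]
tool_rot: [[0.289, 0.957, -0.002], [0.957, -0.289, 0.0], [-0.0, -0.002, -1.0]]
force: [1.4, -0.3, -0.5]
width: 0.0236
grasp_force: 59.1
```

```bash
python3 -c "
from h import *
go([.526,.064,.165],-10)"
```

```text
t 3.58 pos [ 0.5002 -0.0715  0.1718] F [ 1.4 -0.3 -0.5] w 0.0236 yang -16.8
slide [ 0.343  -0.0361  0.0169] mm [137.2 -14.4   6.8] turn [-0.0005  0.     -0.0377]
```

Emit:
move_arm(fingers=[0, 0, 0, 0, 0], slide=[[0.343, -0.036, 0.017], [0.343, -0.036, 0.017], [0.343, -0.036, 0.017], [0.343, -0.036, 0.017], [0.343, -0.036, 0.017]], turn=[[0, 0, -0.0377], [0, 0, -0.0377], [0, 0, -0.0377], [0, 0, -0.0377], [0, 0, -0.0377]])

```text
time_s: 4.0
position: [0.5273, 0.0652, 0.1647]
tool_rot: [[0.175, 0.984, -0.001], [0.984, -0.175, 0.0], [0.0, -0.001, -1.0]]
force: [-1.1, -0.6, -1.5]
width: 0.0234
grasp_force: 59.1
```

Emit:
move_arm(fingers=[0, 0, 0, 0, 0], slide=[[0, 0, 0], [0, 0, 0], [0, 0, 0], [0, 0, 0], [0, 0, 0]], turn=[[0, 0, 0], [0, 0, 0], [0, 0, 0], [0, 0, 0], [0, 0, 0]])

```text
time_s: 4.42
position: [0.5275, 0.0611, 0.1661]
tool_rot: [[0.18, 0.984, -0.0], [0.984, -0.18, -0.0], [-0.0, -0.0, -1.0]]
force: [-0.4, 0.3, 0.5]
width: 0.0235
grasp_force: 59.1
```

```bash
python3 - <<'E'
from h import *
go([.526,.064,.165],-10)
p,d,c,i=cam("wrist"); cv2.imwrite("pics/w4.png",p); np.savez("w4",p=p,d=d,rv=i["rvec"],tv=i["tvec"]); print(i)
go([.526,.064,.165],-10)
E
```

```text
t 4.42 pos [0.5275 0.0611 0.1661] F [-0.4  0.3  0.5] w 0.0235 yang -10.4
slide [ 0.0065 -0.0051  0.0027] mm [ 2.6 -2.   1.1] turn [-0.      0.     -0.0022]
{'vertical_fov': 67.71659603146679, 'cx': 255.40289221143456, 'cy': 190.13792487243896, 'rvec': array([-2.84404391,  0.25764337,  0.03966317]), 'tvec': array([-0.50771468,  0.1289582 ,  0.36208833])}
t 4.47 pos [0.5276 0.0612 0.1661] F [-0.2  0.9 -0.7] w 0.0234 yang -10.4
slide [ 0.0062 -0.0051  0.0028] mm [ 2.5 -2.1  1.1] turn [ 0.     -0.     -0.0021]
```

View pics/w4.png

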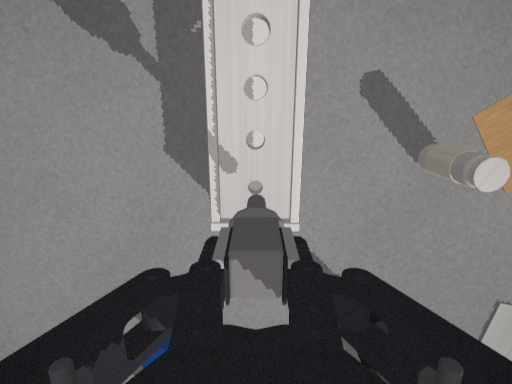

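```bash
python3 - <<'E'
from h import *
z=np.load("w4.npz"); p,d=z["p"],z["d"]; f=192/np.tan(np.radians(67.71659603146679)/2)
c=(f,255.40289221143456,190.13792487243896,cv2.Rodrigues(z["rv"])[0],z["tv"].ravel()); W=cloud(c,d)
print("plate z",np.median(W[100:120,235:245,2]))
v,u=np.indices(d.shape); o,_=ray(c,0,0); D=np.stack([(u-c[1])/f,(v-c[2])/f,np.ones(d.shape)],-1)@c[3]
zp=np.median(W[100:120,235:245,2]);P=o+D*((zp-o[2])/D[...,2])[...,None]
for (a,b) in((256,30),(256,87),(256,139),(255,187)):
    m=(np.hypot(u-a,v-b)<22)&(W[...,2]<zp-.002)&(d>0)&((v<196))&(v>b-20)
    cc=P[m][:,:2].astype(np.float32)*1000; (x,y),r=cv2.minEnclosingCircle(cc); print(len(cc),"c",round(x,1),round(y,1),"dia",round(2*r,1),"mean",cc.mean(0).round(1),"area dia",round(2*np.sqrt(len(cc)/np.pi*np.median(abs(d[m]*0+ (d[b-15,a-20]/f)**2*1e6))),1))
# frame/plate outline
m=(abs(W[...,2]-zp)<.003)&(u>195)&(u<320)&(v<235); print("frame x-range", )
cv2.imwrite("pics/c4.png",cv2.resize(p[120:235,200:315],None,fx=5,fy=5,interpolation=2))
for r in range(192,216,2): print(r,d[r,244:270].round(3).tolist()[::2])
E
```

```text
plate z 0.07628713811429491
709 c 547.7 181.3 dia 26.8 mean [549.8 183.7] area dia 21.7
454 c 540.1 146.5 dia 25.8 mean [542.4 144.6] area dia 18.2
268 c 540.2 103.2 dia 26.0 mean [535.2 105.4] area dia 14.7
149 c 528.1 69.1 dia 17.2 mean [527.8  66.3] area dia 11.4
frame x-range
192 [0.24300000071525574, 0.24400000274181366, 0.24500000476837158, 0.24500000476837158, 0.24899999797344208, 0.25, 0.25099998712539673, 0.25, 0.24400000274181366, 0.24500000476837158, 0.24500000476837158, 0.24500000476837158, 0.24500000476837158]
194 [0.24400000274181366, 0.24300000071525574, 0.24500000476837158, 0.24500000476837158, 0.24400000274181366, 0.24500000476837158, 0.2150000035762787, 0.24500000476837158, 0.24500000476837158, 0.24500000476837158, 0.24400000274181366, 0.24500000476837158, 0.24300000071525574]
196 [0.24500000476837158, 0.24500000476837158, 0.24500000476837158, 0.24500000476837158, 0.21299999952316284, 0.210999995470047, 0.210999995470047, 0.21199999749660492, 0.21199999749660492, 0.2460000067949295, 0.24500000476837158, 0.24500000476837158, 0.24400000274181366]
198 [0.24699999392032
[... 1733 characters left out ...]
7176666, 0.1589999943971634, 0.1589999943971634, 0.15800000727176666, 0.15700000524520874, 0.15800000727176666, 0.15800000727176666, 0.1589999943971634]
212 [0.15700000524520874, 0.15800000727176666, 0.1589999943971634, 0.1589999943971634, 0.15800000727176666, 0.15800000727176666, 0.15800000727176666, 0.15800000727176666, 0.15800000727176666, 0.15800000727176666, 0.15800000727176666, 0.1589999943971634, 0.15800000727176666]
214 [0.15800000727176666, 0.1589999943971634, 0.15800000727176666, 0.1589999943971634, 0.15800000727176666, 0.15800000727176666, 0.15800000727176666, 0.1589999943971634, 0.1599999964237213, 0.1589999943971634, 0.15800000727176666, 0.15800000727176666, 0.15800000727176666]
```

View pics/c4.png

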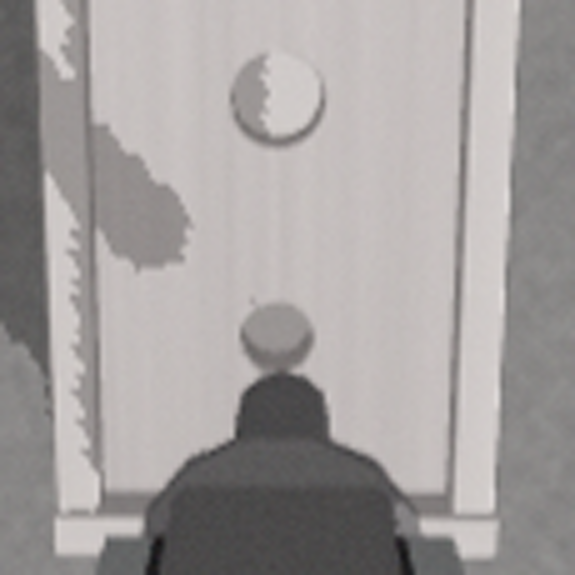

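```bash
python3 - <<'E'
from h import *
z=np.load("w4.npz"); p,d=z["p"],z["d"]; f=192/np.tan(np.radians(67.71659603146679)/2)
c=(f,255.40289221143456,190.13792487243896,cv2.Rodrigues(z["rv"])[0],z["tv"].ravel())
T=np.array([.5276,.0612,.1661]); a=np.radians(-10.4); y=np.array([np.cos(a),np.sin(a),0]); x=np.array([-y[1],y[0],0])
F=T-[0,0,.065]
for r in(5,5.5,6,6.5): print(r,"far edge foot",proj(c,F+x*r/1000),"bevel top",proj(c,F+x*(r+1)/1000+[0,0,.002]))
print("axis",proj(c,F),proj(c,F+[0,0,.02]),"flange far edge",proj(c,F+x*.017+[0,0,.055]))
for zz in(.075,.0762):
  h=[onz(c,*q,zz) for q in((255.1,186.9),(255.3,139.0),(255.9,87.3),(256.3,30.3))]
  print(np.round(np.array(h)*1000,1).tolist())
  print("rel to TCP in tool x,y mm",[(round((q-T)@x*1000,1),round((q-T)@y*1000,1)) for q in h])
def pe(p,e=5): return p
# holes by ellipse fit on edges
g=cv2.cvtColor(p,cv2.COLOR_BGR2GRAY)
for b in (30,87,139,187): print(b, g[b,235:278].tolist())
E
```

```text
5 far edge foot (np.float64(255.52403704336868), np.float64(195.657312998598)) bevel top (np.float64(255.5215986147639), np.float64(195.19450111412849))
5.5 far edge foot (np.float64(255.5244969410344), np.float64(195.03376115543495)) bevel top (np.float64(255.52206159256983), np.float64(194.564310946446))
6 far edge foot (np.float64(255.52495743390963), np.float64(194.40940229799398)) bevel top (np.float64(255.522525175664), np.float64(193.93329688013552))
6.5 far edge foot (np.float64(255.52541852315076), np.float64(193.7842348585776)) bevel top (np.float64(255.52298936523445), np.float64(193.301457298416))
axis (np.float64(255.51947055098225), np.float64(201.8487876593465)) (np.float64(255.4827608874685), np.float64(211.0163529020003)) flange far edge (np.float64(255.41560367003706), np.float64(204.6921295809685))
[[528.0, 65.8, 75.0], [535.5, 105.6, 75.0], [543.1, 144.4, 75.0], [550.5, 183.2, 75.0]]
rel to TCP in tool x,y mm [(np.float64(4.6), np.float64(-0.4)), (np.float64(45.1), np.float64(-0.2)), (np.float64(84.7), np.float64(0.2)), (np.float64(124.2), np.float64(0.5))]
[[528.
[... 436 characters left out ...]
, 151, 192, 194, 194, 193, 193, 194, 192]
87 [199, 196, 193, 193, 191, 192, 193, 195, 184, 148, 153, 153, 151, 152, 151, 151, 157, 201, 203, 204, 204, 202, 202, 204, 203, 202, 204, 203, 202, 202, 202, 180, 139, 192, 191, 192, 194, 195, 196, 196, 196, 194, 195]
139 [197, 197, 194, 193, 193, 189, 192, 193, 193, 190, 188, 131, 150, 152, 151, 151, 153, 154, 179, 204, 204, 203, 204, 204, 202, 202, 204, 204, 199, 146, 182, 193, 192, 192, 191, 193, 192, 195, 196, 194, 194, 193, 192]
187 [191, 191, 191, 189, 188, 189, 187, 188, 187, 190, 186, 186, 185, 119, 127, 147, 150, 150, 149, 149, 150, 151, 151, 149, 150, 138, 117, 138, 188, 191, 192, 193, 191, 188, 189, 189, 190, 193, 191, 191, 190, 189, 188]
```

Relative to the shaft, hole 0 is about +4.7 mm in tool x and −0.8 mm in tool y. The shaft looks about 13 mm thick. Aligning and lowering to just above the plate.

Emit:
move_arm(fingers=[0, 0, 0, 0, 0], slide=[[0.012, -0.002, 0.01], [0.012, -0.002, 0.03], [0.012, -0.002, 0.05], [0.012, -0.002, 0.056], [0.012, -0.002, 0.056]], turn=[[0, 0, 0], [0, 0, 0], [0, 0, 0], [0, 0, 0], [0, 0, 0]])

```text
time_s: 4.88
position: [0.5269, 0.0668, 0.1425]
tool_rot: [[0.179, 0.984, -0.002], [0.984, -0.179, -0.0], [-0.001, -0.002, -1.0]]
force: [0.0, -0.4, -1.9]
width: 0.0232
grasp_force: 59.1
```

Emit:
move_arm(fingers=[0, 0, 0, 0, 0], slide=[[0, 0, 0.0], [0, 0, 0], [0, 0, 0], [0, 0, 0], [0, 0, 0]], turn=[[0, 0, 0], [0, 0, 0], [0, 0, 0], [0, 0, 0], [0, 0, 0]])

```text
time_s: 5.3
position: [0.5278, 0.0668, 0.1439]
tool_rot: [[0.179, 0.984, 0.0], [0.984, -0.179, 0.0], [0.0, 0.0, -1.0]]
force: [-0.2, 0.5, -1.2]
width: 0.0234
grasp_force: 59.1
```

```bash
python3 - <<'E'
from h import *
p,d,c,i=cam("wrist"); o=cv2.resize(p[120:235,200:315],None,fx=5,fy=5,interpolation=2); cv2.imwrite("pics/c5.png",o)
go([.5276,.0659,.141],-10.0)
E
```

```text
t 5.35 pos [0.5278 0.0668 0.1439] F [ 0.4  0.2 -0.5] w 0.0232 yang -10.3
slide [-0.0024 -0.      0.0072] mm [-0.9 -0.   2.9] turn [ 0.0001 -0.     -0.0018]
```

View pics/c5.png

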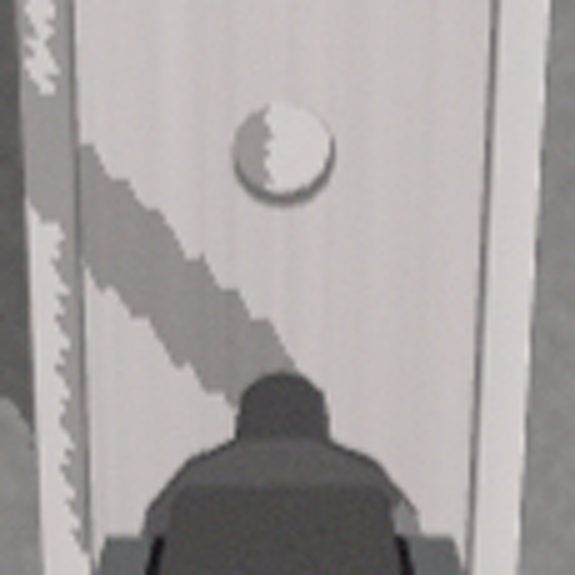

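The shaft (283) is centred across the row with hole 1 (284,152). Feeling downward on hole 0.

Emit:
move_arm(fingers=[0, 0, 0, 0, 0], slide=[[-0.002, 0, 0.002], [-0.002, 0, 0.005], [-0.002, 0, 0.008], [-0.002, 0, 0.01], [-0.002, 0, 0.01]], turn=[[0, 0, 0], [0, 0, 0], [0, 0, 0], [0, 0, 0], [0, 0, 0]])

```text
time_s: 5.77
position: [0.5275, 0.066, 0.1396]
tool_rot: [[0.179, 0.984, -0.0], [0.984, -0.179, -0.0], [-0.0, -0.0, -1.0]]
force: [-1.3, -0.7, 1.4]
width: 0.0232
grasp_force: 59.5
```

```bash
python3 - <<'E'
from h import *
p,d,c,i=cam("wrist"); go([.5276,.0659,.139],-10.0)
E
```

```text
t 5.82 pos [0.5275 0.066  0.1397] F [ 0.5 -0.5  1.5] w 0.0233 yang -10.3
slide [-0.0002  0.0003  0.0016] mm [-0.1  0.1  0.7] turn [-0.      0.     -0.0017]
```

Emit:
move_arm(fingers=[0, 0, 0, 0, 0], slide=[[0, 0, 0.001], [0, 0, 0.002], [0, 0, 0.003], [0, 0, 0.004], [0, 0, 0.004]], turn=[[0, 0, 0], [0, 0, 0], [0, 0, 0], [0, 0, 0], [0, 0, 0]])

```text
time_s: 6.23
position: [0.5276, 0.066, 0.1383]
tool_rot: [[0.179, 0.984, 0.0], [0.984, -0.179, -0.0], [-0.0, 0.0, -1.0]]
force: [-2.1, -2.0, 6.8]
width: 0.0233
grasp_force: 60.2
```

```bash
python3 - <<'E'
from h import *
p,d,c,i=cam("wrist"); go([.5276,.0659,.139],-10.0); print(readout.state()["wrist_torque"])
E
```

```text
t 6.28 pos [0.5275 0.066  0.1383] F [-1.5 -1.8  6.4] w 0.023 yang -10.3
slide [-0.0002  0.0002 -0.0017] mm [-0.1  0.1 -0.7] turn [ 0.0001  0.     -0.0017]
[-0.24249568  0.43514864  0.00068785]
```

Contact at 6.5 N, pushing slightly toward −x/−y. I'll nudge toward the hole's centre with little extra depth to see whether it goes in.

Emit:
move_arm(fingers=[0, 0, 0, 0, 0], slide=[[-0.001, -0.001, 0], [-0.002, -0.001, 0], [-0.002, -0.001, 0.001], [-0.002, -0.001, 0.002], [-0.002, -0.001, 0.002]], turn=[[0, 0, 0], [0, 0, 0], [0, 0, 0], [0, 0, 0], [0, 0, 0]])

```text
time_s: 6.7
position: [0.5274, 0.0656, 0.1377]
tool_rot: [[0.179, 0.984, 0.001], [0.984, -0.179, 0.0], [0.001, 0.001, -1.0]]
force: [-1.2, 2.0, 8.8]
width: 0.023
grasp_force: 60.5
```

```bash
python3 - <<'E'
from h import *
p,d,c,i=cam("wrist"); go([.5276,.0659,.139],-10.0); print(readout.state()["wrist_torque"])
W=cloud(c,d); print("plate z",np.median(W[100:115,235:242,2]), "frame z", [np.median(W[a:a+20,305:310,2]).round(4) for a in (60,120,160)])
cv2.imwrite("pics/c6.png",cv2.resize(p[120:235,200:315],None,fx=5,fy=5,interpolation=2))
E
```

```text
t 6.75 pos [0.5275 0.0656 0.1377] F [-1.7  1.8  8. ] w 0.0233 yang -10.3
slide [ 0.0009  0.0002 -0.0032] mm [ 0.4  0.1 -1.3] turn [ 0.0003 -0.0002 -0.0018]
[ 0.48075371  0.23376836 -0.05694449]
plate z 0.07487462029769928 frame z [np.float64(0.0712), np.float64(0.0711), np.float64(0.071)]
```

Hole 0 stops the shaft: 8–9 N, with the lateral force reversing on the nudge, so it's seated about 1 mm deep on its bevel. It doesn't pass. Lifting and moving 40 mm to hole 1.

Emit:
move_arm(fingers=[0, 0, 0, 0, 0], slide=[[0, 0, -0.02], [0, 0, -0.04], [0.04, 0, -0.04], [0.1, 0.001, -0.04], [0.1, 0.001, -0.04]], turn=[[0, 0, 0], [0, 0, 0], [0, 0, 0], [0, 0, 0], [0, 0, 0]])

```text
time_s: 7.17
position: [0.5357, 0.1071, 0.1543]
tool_rot: [[0.179, 0.984, 0.002], [0.984, -0.179, 0.001], [0.001, 0.002, -1.0]]
force: [0.5, 0.7, -0.4]
width: 0.0232
grasp_force: 59.1
```

Emit:
move_arm(fingers=[0, 0, 0, 0, 0], slide=[[0, 0, 0.0], [0, 0, 0], [0, 0, 0], [0, 0, 0], [0, 0, 0]], turn=[[0, 0, 0], [0, 0, 0], [0, 0, 0], [0, 0, 0], [0, 0, 0]])

```text
time_s: 7.58
position: [0.5345, 0.1041, 0.1534]
tool_rot: [[0.18, 0.984, -0.0], [0.984, -0.18, -0.0], [-0.0, -0.0, -1.0]]
force: [-0.0, 0.1, 0.1]
width: 0.0236
grasp_force: 59.1
```

```bash
python3 - <<'E'
from h import *
p,d,c,i=cam("wrist"); go([.5275+.0073,.0658+.0393,.141],-10.3)
cv2.imwrite("pics/c7.png",cv2.resize(p[100:235,190:325],None,fx=4,fy=4,interpolation=2))
E
```

```text
t 7.63 pos [0.5345 0.1042 0.1533] F [-0.4  0.2 -0. ] w 0.0232 yang -10.3
slide [0.0025 0.0004 0.0308] mm [ 1.   0.2 12.3] turn [-0.      0.     -0.0003]
```

View pics/c7.png

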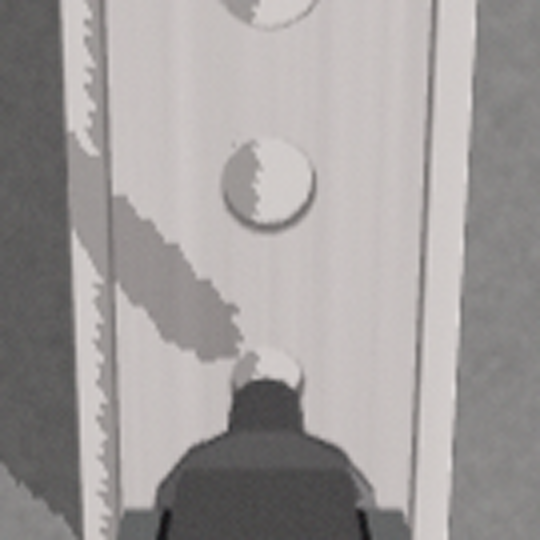

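The wrist crop shows hole 1 (268,375) right behind the shaft foot (266,385), well aligned. Lowering with a +1 mm x correction.

Emit:
move_arm(fingers=[0, 0, 0, 0, 0], slide=[[0.0025, 0.0005, 0.015], [0.0025, 0.0005, 0.028], [0.0025, 0.0005, 0.032], [0.0025, 0.0005, 0.036], [0.0025, 0.0005, 0.039]], turn=[[0, 0, 0], [0, 0, 0], [0, 0, 0], [0, 0, 0], [0, 0, 0]])

```text
time_s: 8.05
position: [0.5347, 0.1055, 0.1373]
tool_rot: [[0.179, 0.984, -0.001], [0.984, -0.179, -0.0], [-0.0, -0.001, -1.0]]
force: [0.0, -0.7, -0.9]
width: 0.0234
grasp_force: 59.1
```

```bash
python3 - <<'E'
from h import *
p,d,c,i=cam("wrist"); go([.5275+.0073,.0658+.0393,.136],-10.3)
E
```

```text
t 8.1 pos [0.5347 0.1055 0.1372] F [-0.2 -0.6 -1. ] w 0.0231 yang -10.3
slide [-0.001   0.0004  0.0031] mm [-0.4  0.1  1.2] turn [-0.0002  0.0001 -0.0001]
```

It is inside the mouth with no force. Going further down slowly.

Emit:
move_arm(fingers=[0, 0, 0, 0, 0], slide=[[0, 0, 0.005], [0, 0, 0.01], [0, 0, 0.015], [0, 0, 0.02], [0, 0, 0.025]], turn=[[0, 0, 0], [0, 0, 0], [0, 0, 0], [0, 0, 0], [0, 0, 0]])

```text
time_s: 8.52
position: [0.5349, 0.1055, 0.1275]
tool_rot: [[0.179, 0.984, -0.0], [0.984, -0.179, -0.0], [-0.0, -0.0, -1.0]]
force: [-0.8, -2.9, 0.1]
width: 0.0233
grasp_force: 59.3
```

```bash
python3 - <<'E'
from h import *
p,d,c,i=cam("wrist"); go([.5275+.0073,.0658+.0393,.085],-10.3)
E
```

```text
t 8.57 pos [0.5348 0.1055 0.1272] F [ 0.4 -1.7 -1.6] w 0.0237 yang -10.3
slide [-0.001   0.0003  0.1055] mm [-0.4  0.1 42.2] turn [-0.0001  0.     -0.0001]
```

Emit:
move_arm(fingers=[0, 0, 0, 0, 0], slide=[[-0.0015, 0, 0.01], [-0.0015, 0, 0.03], [-0.0015, 0, 0.05], [-0.0015, 0, 0.07], [-0.0015, 0, 0.085]], turn=[[0, 0, 0], [0, 0, 0], [0, 0, 0], [0, 0, 0], [0, 0, 0]])

```text
time_s: 8.98
position: [0.5344, 0.1049, 0.0924]
tool_rot: [[0.179, 0.984, -0.001], [0.984, -0.179, -0.0], [-0.0, -0.001, -1.0]]
force: [-1.1, 1.5, -0.5]
width: 0.0233
grasp_force: 59.0
```

```bash
python3 - <<'E'
from h import *
p,d,c,i=cam("wrist"); go([.5275+.0073,.0658+.0393,.085],-10.3)
E
```

```text
t 9.03 pos [0.5341 0.1049 0.0916] F [ 2.9  0.  -3.2] w 0.0234 yang -10.3
slide [0.0009 0.0017 0.0165] mm [0.3 0.7 6.6] turn [-0.0006  0.0002 -0.0001]
```

Emit:
move_arm(fingers=[0, 0, 0, 0, 0], slide=[[0.0, 0.001, 0.004], [0.0, 0.001, 0.008], [0.0, 0.001, 0.012], [0.0, 0.001, 0.0155], [0, 0.001, 0.0175]], turn=[[0, 0, 0], [0, 0, 0], [0, 0, 0], [0, 0, 0], [0, 0, 0]])

```text
time_s: 9.45
position: [0.5353, 0.1049, 0.0867]
tool_rot: [[0.179, 0.984, 0.0], [0.984, -0.179, 0.0], [0.0, 0.0, -1.0]]
force: [0.0, 1.0, -0.7]
width: 0.0231
grasp_force: 59.3
```

```bash
python3 - <<'E'
from h import *
p,d,c,i=cam("wrist"); go([.5275+.0073,.0658+.0393,.085],-10.3)
E
```

```text
t 9.5 pos [0.5352 0.1049 0.0866] F [ 0.6  0.3 -1. ] w 0.0233 yang -10.3
slide [ 0.0003 -0.0011  0.0041] mm [ 0.1 -0.4  1.6] turn [ 0.     -0.     -0.0001]
```

Emit:
move_arm(fingers=[0, 0, 0, 0, 0], slide=[[0, 0, 0.002], [0, 0, 0.004], [0, 0, 0.005], [0, 0, 0.006], [0, 0, 0.006]], turn=[[0, 0, 0], [0, 0, 0], [0, 0, 0], [0, 0, 0], [0, 0, 0]])

```text
time_s: 9.92
position: [0.5353, 0.1049, 0.0845]
tool_rot: [[0.179, 0.984, 0.0], [0.984, -0.179, 0.0], [0.0, 0.0, -1.0]]
force: [-0.7, 0.0, 4.8]
width: 0.0235
grasp_force: 60.1
```

```bash
python3 - <<'E'
from h import *
p,d,c,i=cam("wrist"); go([.5275+.0073,.0658+.0393,.084],-10.3)
E
```

```text
t 9.97 pos [0.5353 0.1049 0.0845] F [-0.6 -0.2  4.3] w 0.023 yang -10.3
slide [ 0.0002 -0.0014  0.0013] mm [ 0.1 -0.6  0.5] turn [ 0.0001 -0.     -0.0001]
```

The flange is on the plate at 4.5 N. Letting go, then lifting straight up.

Emit:
move_arm(fingers=[60, 60, 60, 60, 60], slide=[[0, 0, 0], [0, 0, 0], [0, 0, 0], [0, 0, 0], [0, 0, 0]], turn=[[0, 0, 0], [0, 0, 0], [0, 0, 0], [0, 0, 0], [0, 0, 0]])

```text
time_s: 10.38
position: [0.5352, 0.1049, 0.0842]
tool_rot: [[0.179, 0.984, -0.0], [0.984, -0.179, -0.0], [-0.0, -0.0, -1.0]]
force: [-0.1, -0.4, -0.4]
width: 0.0512
grasp_force: 0.0
```

Emit:
move_arm(fingers=[60, 60, 60, 60, 60], slide=[[0, 0, -0.02], [0, 0, -0.08], [0, 0, -0.16], [0, 0, -0.24], [0, 0, -0.3]], turn=[[0, 0, 0], [0, 0, 0], [0, 0, 0], [0, 0, 0], [0, 0, 0]])

```text
time_s: 10.8
position: [0.5355, 0.105, 0.2072]
tool_rot: [[0.179, 0.984, 0.002], [0.984, -0.179, 0.0], [0.001, 0.002, -1.0]]
force: [0.8, -0.3, -0.5]
width: 0.0512
grasp_force: 0.0
```

Emit:
move_arm(fingers=[60, 60, 60, 60, 60], slide=[[0, 0, 0], [0, 0, 0], [0, 0, 0], [0, 0, 0], [0, 0, 0]], turn=[[0, 0, 0], [0, 0, 0], [0, 0, 0], [0, 0, 0], [0, 0, 0]])

```text
time_s: 11.22
position: [0.5345, 0.1048, 0.2033]
tool_rot: [[0.179, 0.984, -0.002], [0.984, -0.179, -0.0], [-0.001, -0.002, -1.0]]
force: [0.9, 0.8, -0.6]
width: 0.0514
grasp_force: 0.0
```

```bash
python3 - <<'E'
from h import *
p,d,c,i=cam("wrist"); W=cloud(c,d)
go([.535,.105,.2],-10.3)
near=np.hypot(W[...,0]-.535,W[...,1]-.105)<.03
for a,b in((.11,.13),(.0775,.0835)): rect(near&(W[...,2]>a)&(W[...,2]<b),W,a)
m=near&(W[...,2]>.11)&(W[...,2]<.13); A=np.c_[W[m][:,:2],np.ones(m.sum())]; print("tilt deg",np.degrees(np.linalg.lstsq(A,W[m][:,2],rcond=None)[0][:2]))
q,_,_,_=cam("scene"); o=np.hstack([cv2.resize(p,(400,300)),cv2.resize(q,(400,300))]); cv2.imwrite("pics/end.png",o)
E
```

```text
t 11.27 pos [0.5346 0.1048 0.2034] F [-0.4 -0.9 -0.8] w 0.051 yang -10.3
slide [0.0006 0.0008 0.0085] mm [0.3 0.3 3.4] turn [-0.0005  0.0002 -0.0001]
0.11 850 [535.5 105.7] [23.7 24. ] 80.0 z 0.1212
0.0775 286 [535.9 107.1] [56.4 52.1] 4.6 z 0.0799
tilt deg [-1.34970247 -6.23542789]
```

View pics/end.png

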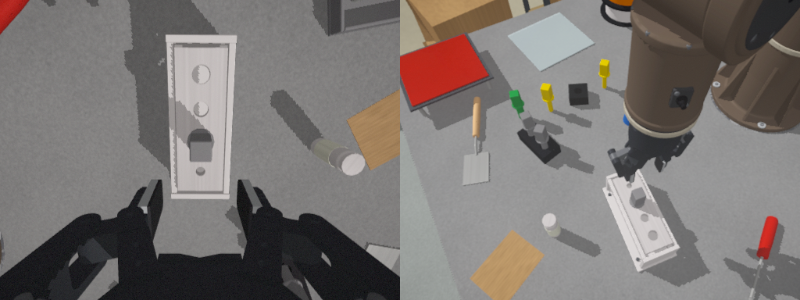

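The axle stands in hole 1 (the second from the narrow end) with its grip top at 120 mm, i.e. flange on the plate, and the other items are unmoved. I'll recheck the tilt using top-face pixels only, then hand in if it's level.

```bash
python3 - <<'E'
from h import *
p,d,c,i=cam("wrist"); W=cloud(c,d)
m=(np.hypot(W[...,0]-.535,W[...,1]-.105)<.03)&(W[...,2]>.1185)&(W[...,2]<.13); m=cv2.erode(m.astype(np.uint8),np.ones((5,5)))>0
A=np.c_[W[m][:,:2],np.ones(m.sum())]; t=np.degrees(np.linalg.lstsq(A,W[m][:,2],rcond=None)[0][:2]); print(m.sum(),t)
if np.hypot(*t)<2.5: print(arm.job_done())
E
```

```text
503 [0.19763619 0.21618018]
the job is handed in; nothing more can be done
None
```

The axle's shaft stopped in hole 0 at about 9 N and passed cleanly through hole 1 (15.2 mm); I released it there with its flange flat on the plate, left the other items alone, and handed the job in at about 11 s.

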